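Lock the test gauge into the bench air coupler

ROBOT

A 6-joint arm with a two-finger parallel gripper is mounted at the origin on the work surface. World frame = base frame: x ahead of the robot, y to its left, z up, the work surface at z = 0. Lengths are in m, angles in rad, forces in N, time in s.
With the tool pointing down it reaches from about 0.35 to 0.975 m from the base axis. Payload 4.9 kg.
Tool frame: the origin (TCP) lies midway between the tips of the shut fingers; the grasp point (between the pads) lies ctrl.tcp_to_grasp behind it (ctrl.tcp_to_grasp is the distance from the TCP to the grasp point, in m); z points along the fingers, y is the direction in which the jaws open and shut (so a half turn about z gives the same grasp; the last joint's range is limited). The gripper opens to 85 mm and grips with 20 to 120 N. Pads are 22 mm wide; open, the fingers measure 114 mm over their backs; the gripper's body (76 mm by 85 mm) begins 54 mm behind the grasp point. The pads swing forward as they close: fully open they stand 13 mm farther back than shut.
Start: joints at [-1.445, 0.053, 1.613, -0, 1.476, -0.119], TCP at [0.151, -0.606, 0.231] pointing down, gripper open.
Joint ranges: [-3.01, 3.01], [-1.01, 2.22], [0.06, 2.58], [-1.02, 4.17], [0.09, 2.62], [-3.14, 3.14]. Speed limits (rad/s): [2.57, 2.57, 3.14, 3.14, 3.14, 3.14].

INTERFACE

Orientations are given as a rotation vector (axis times angle).
In Python, from station import ctrl, get_image, calibration, finish_job, models gives the robot as it stands.
- The arm moves only by the shell command python3 -m creep 'ROWS' [FORCE]. ROWS is JSON, a list of rows, each a list of 7 numbers: the opening, from 0 (shut) to 1 (fully open), then the shift along the tool's x, y, z in m, then the turn, a rotation vector about the tool's x, y, z in degrees. A call has 1 to 20 rows; each row shifts and turns the commanded pose from where the row before left it, along the tool's axes as they then stand; what a row does not reach is not made up. A row lasts 1/10 s, in which the tool goes at most 50 mm and 8.59 degrees, less where a joint would pass 70% of its speed; a pose out of reach is approached as far as the arm can. A call with a gripper value outside its range is refused whole. The fingers move at their own pace and stop on an object; FORCE is the grip in N (left out, the last holds). Time passes only in rows, so rows that do not move let the fingers close. It gives the time, the measured TCP pose, the force and the opening at its end, in the units of the state.
- ctrl.get_obs(): the state, without advancing time (a new reading comes with each control period).
- get_image(name): name is "scene" or "top"; returns the picture (480x640x3 uint8, red, green, blue); there is no depth.
- calibration(name): a dict with "mtx" (3x3 intrinsics, pixels), "R" (3x3) and "t" (3): a world point X has camera coordinates R X + t. Camera axes: x right, y down, z forward; pixel columns grow to the right and rows downward; lengths in m; the calibration is good to about 2 mm. A picture is of the moment at which its call begins. calibration takes no time and is no camera call.
- finish_job(): hands the job in, once; it reports no verdict.
Trained networks look in the newest picture that a camera, given by its name, has taken for a name from the list of things; names that differ only in an ending like _2 or _b are one class to them, and where a whole thing is asked for, a point or a joint stands for the part that bears it (a point fixed in the world has none). Each returns a list of dicts, best first, with "conf" (0 to 1); they miss things now and then, are a little off and sometimes report something else, mostly with a low value. They report only what shows in the picture. A call takes as long as a camera call. They do not tell look-alikes from the thing itself.
- models.search_frame(camera, name): "extent" ([left, top, right, bottom] in pixels, round what is visible of it).
The state is a dict: "t": time; "q": joint angles; "dq": joint speeds; "effort": joint torques, N m; "tool_pos": TCP position; "tool_rot": TCP orientation; "contact_force": force on the tool from outside, world axes, zero at the start; "wrist_torque": the same for the moment, N m; "opening": finger opening in m.
Only numpy, scipy, OpenCV 4.12 (cv2) and the standard library are available. Lean on these libraries where they do the work, as an engineer would, in place of code of your own. Each camera call takes 0.05 s, during which the arm holds its last target. There are 200 camera calls.

TASK

The grading bench's compressed-air supply is to be checked: take the red test gauge out of its parking stand, draw back the spring sleeve of the upright air coupler on the manifold, push the gauge's plug fully home by feel and without forcing anything, and then let the sleeve spring forward over it so that the gauge is locked in. Leave the blue blow-off nozzle in its parking post, and leave the sample tray, the moisture meter and the dish of picked beans where they are.

Things in the scene. Friction and masses are not known exactly. Their poses are not given: they have to be found in the camera images.
- gauge: red test gauge, loose, 160 g (hidden mass +-20%): upright red cylinder, diameter 28 mm, white dial on top, steel coupler plug below. Origin: centre of the plug's shoulder (the face that lands on the coupler's mouth), z up. The red cylinder, the part to grip, runs 1.5 to 33 mm above the origin; from 0 to 1.5 is a flange of diameter 23. It starts upright in one of the stand's two posts
- plug_tip (a point): end of the gauge's plug, 25 mm below its shoulder. Down from the shoulder the plug has: guide collar diameter 14 (0 to 5 mm, lower edge chamfered 1.4), ball groove diameter 7.6 (5 to 10), locking collar diameter 14 with a 0.9 mm chamfer (10 to 13), nose diameter 9 (13 to 25) with a 2 mm tip chamfer
- outlet: fixed air manifold: aluminium block 64 x 90 mm, 34 mm high, yellow valve lever and blue pipe at its -y end (to 100 mm out, below 42 mm high). The upright steel quick coupler stands in its middle, screwed in on a threaded nipple to a depth that differs: its mouth is 80 to 92 mm above the work surface, not measured, to be seen or felt; it does not move. Origin: on the coupler's axis at the work surface; z up
- sleeve (a joint): travel (m) of the coupler's sleeve: 0 forward (up; top face level with the mouth), grows as it is drawn back, straight down, to a stop at 0.014. Spring 6 N at 0, 10.2 N at the stop; let go, it returns at once. Steel ring: collar diameter 42 (bore 25), 5 mm thick, at its top, knurled skirt diameter 34 below; the body it bares is 24 across. The collar stands out all round the 28 mm gauge
- valve (a joint): travel (m) of the valve in the coupler's bore, pushed down by the plug's nose: 0 shut, 0.0065 (or a little more) with the plug home (shoulder on the mouth, a hard stop). It drags with about 5 N, more than the gauge weighs, and stays there: nothing pushes the plug out. Bore diameter 15.2, 14 mm deep, then 10.2 for the nose; locking balls 6 to 9 mm below the mouth; the valve is met 6.5 mm before home
- stand: the fixed parking stand: dark base plate 60 x 120 mm, 8 mm thick, with two aluminium posts 80 mm apart along its y axis (at y = +40 and -40 mm), tubes of outer diameter 24, inner 16, tops 53 mm above the work surface. Origin: centre of its underside on the work surface; z up
- nozzle: the blue blow-off nozzle (bystander), loose, 120 g: the same plug below, a blue barrel of diameter 24 mm and a brass tip above, 50 mm high over its post; stands in the other post of the stand. Origin: centre of its plug's shoulder, z up
- tray: steel sample tray with green coffee beans (bystander), loose, 110 x 150 x 26 mm. Origin: centre of its underside
- meter: black moisture meter with grey keys and a teal screen (bystander), loose, 85 x 150 x 40 mm. Origin: centre of its underside
- dish: small round steel dish of picked beans (bystander), loose, diameter 64, 18 mm high. Origin: centre of its underside
- groove (a point): middle of the gauge's ball groove, 7.5 mm below its shoulder. Sleeve forward: the balls stop the locking collar, the plug stands upright with its shoulder 7 mm above the mouth, and pushing harder is no use. Sleeve 3.5 mm or more back: it can be pushed home. If the plug is not within about 1 mm of home, the balls hold the sleeve some 3 mm back: not locked
- red_edge (a point): centre of the red cylinder's lower edge, 1.5 mm above the shoulder. Fingertips that reach 12 to 15 mm below this edge while gripping the gauge meet the sleeve's collar first (the locking collar is then just inside the bore), have it back far enough when the plug comes to the balls, and bring the plug home before the sleeve's stop
Things that resemble listed ones, but are neither listed nor needed, are in the scene too. Leave any green, orange or purple look-alike of the stand alone.

How it is judged:
By the outcome, as a careful person would: the job done as asked, in the order asked, and still so for the second after the job is handed in, with the robot touching nothing.
It also fails if it takes over 48 s, if anything falls off the work surface, if the arm or the gripper's body presses on something with over 40 N, if the wrist force passes 120 N, or if a joint passes its speed limit or range.

## Working session

There is one attempt and no reset: what is moved stays moved. The work goes in short steps, Python scripts to look and compute and a shell command to move; the robot and the scene stay as the last step left them, time stands still between calls to the robot, and variables do not carry over. Pictures are saved under pics/ and viewed, about 8 in all and at most 12, crops included, and the job is handed in when it is done.

```bash
mkdir -p pics; cat > h.py <<'E'
import numpy as np,cv2,json
from station import ctrl,get_image,calibration,models
def save(im,n): cv2.imwrite('pics/'+n,im[:,:,::-1])
def ray(cam,u,v):
    c=calibration(cam);M,R,t=[np.array(c[k]) for k in('mtx','R','t')]
    d=R.T@np.linalg.solve(M,[u,v,1]);o=-R.T@t.ravel();return o,d
def atz(cam,u,v,z):
    o,d=ray(cam,u,v);return o+d*(z-o[2])/d[2]
def proj(cam,X):
    c=calibration(cam);M,R,t=[np.array(c[k]) for k in('mtx','R','t')]
    p=M@(R@np.array(X)+t.ravel());return p[:2]/p[2]
E
python3 - <<'E'
from h import *
a=get_image('scene');b=get_image('top');save(a,'s0.png');save(b,'t0.png')
for c in('scene','top'):
    print(c,-np.array(calibration(c)['R']).T@np.array(calibration(c)['t']).ravel())
    for n in('gauge','outlet','stand','nozzle','sleeve','tray','meter','dish'):
        for r in models.search_frame(c,n)[:3]: print(n,np.round(r['extent']),round(r['conf'],2))
o=ctrl.get_obs();print(o['t'],o['tool_pos'],o['tool_rot'],o['opening'],ctrl.tcp_to_grasp,o['contact_force'])
E
```

```text
scene [1.29295038 0.36238483 0.77413251]
gauge [413. 277. 435. 305.] 0.81
outlet [161. 198. 238. 257.] 0.88
stand [482. 246. 559. 309.] 0.78
stand [366. 278. 441. 336.] 0.77
stand [390. 216. 452. 273.] 0.63
nozzle [382. 251. 398. 282.] 0.77
sleeve [191. 196. 212. 220.] 0.63
tray [264. 328. 386. 429.] 0.68
meter [367. 276. 441. 337.] 0.67
meter [125. 300. 230. 361.] 0.6
dish [290. 246. 321. 272.] 0.66
top [0.35486101 0.05782991 1.15191726]
gauge [229. 213. 248. 231.] 0.56
outlet [436. 223. 515. 271.] 0.85
outlet [382. 108. 460. 161.] 0.35
stand [234. 288. 298. 345.] 0.91
stand [229. 209. 292. 261.] 0.78
stand [321. 311. 389. 361.] 0.76
nozzle [269. 230. 280. 242.] 0.65
nozzle [460. 227. 486. 250.] 0.43
sleeve [462. 231. 487. 250.] 0.52
tray [251. 111. 329. 170.] 0.94
meter [380. 110. 460. 163.] 0.69
dish [344. 234. 377. 267.] 0.96
0.9 [ 0.15147198 -0.60636166  0.23134566] [3.11803260e+00 3.83549085e-01 2.60691455e-05] 0.08563702476783623 0.0187 [-0.39842534  0.19423498  0.04126202]
```

```bash
ls; ls pics
```

```text
h.py
pics
s0.png
t0.png
```

View pics/s0.png

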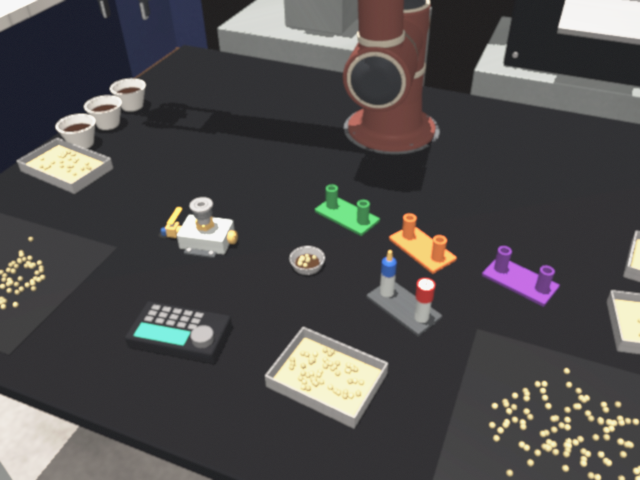

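View pics/t0.png

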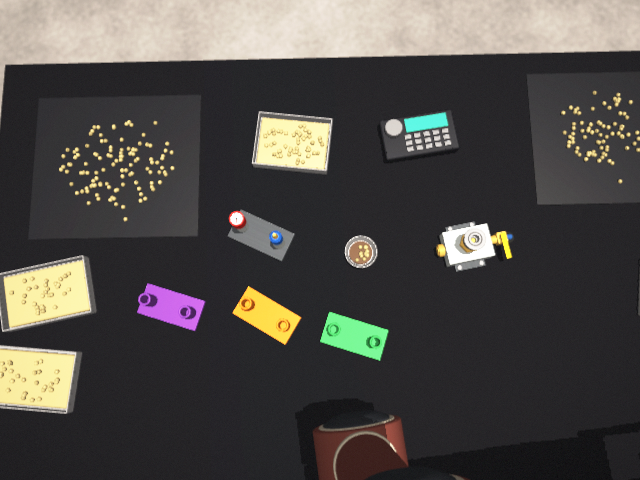

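The gauge candidates are the red cylinder with the white dial (scene 425,290; top 237,219), the blue nozzle beside it (389,270; 276,237), and the empty posts of the green, orange and purple stands. I choose the red one on the dark stand. The coupler is at scene (202,208) and top (473,240). I'll check both in one close crop.

```bash
python3 - <<'E'
from h import *
a=cv2.imread('pics/s0.png');b=cv2.imread('pics/t0.png')
def crop(i,u,v,w,h,s):
    return cv2.resize(i[v-h:v+h,u-w:u+w],None,fx=s,fy=s,interpolation=cv2.INTER_CUBIC)
A=np.hstack([crop(a,410,290,50,37,4),crop(a,200,225,50,37,4)])
B=np.hstack([crop(b,260,235,50,37,4),crop(b,475,245,50,37,4)])
cv2.imwrite('pics/c0.png',np.vstack([A,B]))
# red blobs
for n,i in(('scene',a),('top',b)):
    h=cv2.cvtColor(i,cv2.COLOR_BGR2HSV)
    x0,y0,x1,y1=(395,260,450,330) if n=='scene' else (215,200,262,240)
    m=((h[...,0]<8)|(h[...,0]>172))&(h[...,1]>130)&(h[...,2]>70)
    v,u=np.nonzero(m[y0:y1,x0:x1]);print(n,'red',u.min()+x0,u.max()+x0,v.min()+y0,v.max()+y0,u.mean()+x0,v.mean()+y0)
print('proj per height coupler', atz('top',473,240,.086))
E
```

```text
scene red 416 435 277 302 424.3802281368821 292.48669201520914
top red 228 245 211 228 237.72115384615384 220.83653846153845
proj per height coupler [ 0.53500146 -0.19555308  0.086     ]
```

View pics/c0.png

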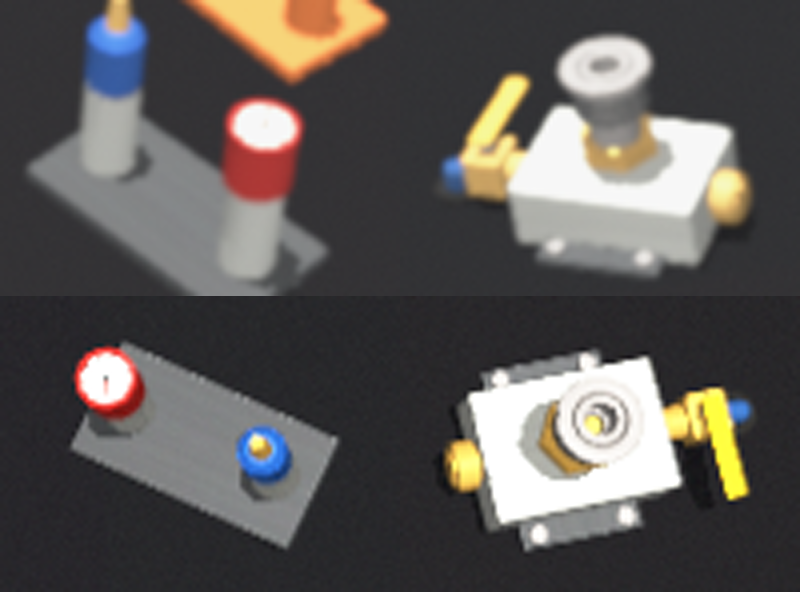

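The crop confirms the red gauge with its white dial in the dark stand, with the blue nozzle in the other post. The coupler's mouth is bare. Next I work out the positions.

```bash
cat >> h.py <<'E'
from scipy.spatial.transform import Rotation as Ro
def tri(p,q):
    (o,d),(O,D)=ray('scene',*p),ray('top',*q)
    s=np.linalg.lstsq(np.c_[d,-D],O-o,rcond=None)[0];A=o+d*s[0];B=O+D*s[1]
    return (A+B)/2,np.linalg.norm(A-B)
def shift(X):
    o=ctrl.get_obs();R=Ro.from_rotvec(o['tool_rot']).as_matrix()
    return R.T@(np.array(X)-o['tool_pos'])
E
python3 - <<'E'
from h import *
np.set_printoptions(precision=4,suppress=True)
gs,gt=(425.6,284.2),(236.2,218.7)
print('gauge tri',tri(gs,gt),atz('scene',*gs,.086),atz('top',*gt,.086))
# coupler collar top: scene crop ellipse x557-653,y36-96 ; top x555-643,y~378-462
cs=(150+(605-400)/4-.4,188+66/4-.4);ct=(425+199/4-.4,208+(421-296)/4-.4)
print('coupler',cs,ct,tri(cs,ct))
for z in(.08,.086,.092): print(z,atz('scene',*cs,z),atz('top',*ct,z))
# nozzle xy and block outline centre
b=cv2.imread('pics/t0.png');h=cv2.cvtColor(b,cv2.COLOR_BGR2HSV)
m=((h[...,1]<40)&(h[...,2]>200)).astype(np.uint8)
m[:,:430]=0;m[:,500:]=0;m[:218]=0;m[272:]=0
m=cv2.morphologyEx(m,cv2.MORPH_OPEN,np.ones((5,5)))
c=max(cv2.findContours(m,0,2)[0],key=cv2.contourArea);r=cv2.minAreaRect(c);print('block rect',r,atz('top',*r[0],.034))
print(Ro.from_rotvec(ctrl.get_obs()['tool_rot']).as_matrix())
for n,X in(('viaC',[.5,-.2,.231]),('gauge',[*atz('top',*gt,.086)[:2],.16])): print(n,shift(X))
E
```

```text
gauge tri (array([0.5855, 0.2395, 0.0823]), np.float64(0.0023008250371991065)) [0.5898 0.2391 0.086 ] [0.5844 0.24   0.086 ]
coupler (200.85, 204.1) (474.35, 238.85) (array([ 0.538 , -0.2   ,  0.0851]), np.float64(0.0034628266399121493))
0.08 [ 0.5326 -0.2061  0.08  ] [ 0.5381 -0.1996  0.08  ]
0.086 [ 0.5392 -0.2012  0.086 ] [ 0.5371 -0.1982  0.086 ]
0.092 [ 0.5458 -0.1963  0.092 ] [ 0.5361 -0.1967  0.092 ]
block rect ((468.0450744628906, 243.301025390625), (33.76759719848633, 46.565513610839844), 78.31063079833984) [ 0.5376 -0.198   0.034 ]
[[ 0.9702  0.2424  0.    ]
 [ 0.2424 -0.9702 -0.0001]
 [ 0.      0.0001 -1.    ]]
viaC [ 0.4366 -0.3098  0.0003]
gauge [ 0.6252 -0.7162  0.0713]
```

```bash
python3 -m creep '[[1,0.039,-0.028,0,0,0,0],[1,0.039,-0.028,0,0,0,0],[1,0.039,-0.028,0,0,0,0],[1,0.039,-0.028,0,0,0,0],[1,0.039,-0.028,0,0,0,0],[1,0.039,-0.028,0,0,0,0],[1,0.039,-0.028,0,0,0,0],[1,0.039,-0.028,0,0,0,0],[1,0.039,-0.028,0,0,0,0],[1,0.039,-0.028,0,0,0,0],[1,0.039,-0.028,0,0,0,0],[1,0.02,-0.044,0,0,0,0],[1,0.02,-0.044,0,0,0,0],[1,0.02,-0.044,0,0,0,0],[1,0.02,-0.044,0,0,0,0],[1,0.02,-0.044,0,0,0,0],[1,0.02,-0.044,0,0,0,0],[1,0.02,-0.044,0,0,0,0],[1,0.02,-0.044,0,0,0,0],[1,0,0,0,0,0,0]]' 80
python3 - <<'E'
from h import *
print(np.round(shift([.586,.2395,.0415]),4),Ro.from_rotvec(ctrl.get_obs()['tool_rot']).as_matrix().round(4))
E
```

```text
t: 2.9
tool_pos: [0.5629, 0.1817, 0.2313]
tool_rot: [-3.115, -0.393, -0.0]
contact_force: [-0.0, -1.1, -0.2]
opening: 0.0852
[ 0.0366 -0.0499  0.1899] [[ 9.687e-01  2.484e-01  1.000e-04]
 [ 2.484e-01 -9.687e-01  1.800e-03]
 [ 5.000e-04 -1.700e-03 -1.000e+00]]
```

```bash
python3 -m creep '[[1,0.018,-0.025,0,0,0,0],[1,0.018,-0.025,0,0,0,0],[1,0,0,0.04,0,0,0],[1,0,0,0.04,0,0,0],[1,0,0,0,0,0,0],[1,0,0,0,0,0,0]]'
python3 - <<'E'
from h import *
a=get_image('scene');b=get_image('top')
def crop(i,u,v,w,h,s): return cv2.resize(i[v-h:v+h,u-w:u+w],None,fx=s,fy=s,interpolation=cv2.INTER_CUBIC)
save(np.hstack([crop(a,415,280,66,66,6),crop(b,250,230,66,66,6)]),'g1.png')
print(np.round(shift([.586,.2395,.0415]),4),proj('top',ctrl.get_obs()['tool_pos']),proj('scene',ctrl.get_obs()['tool_pos']))
E
```

```text
t: 3.5
tool_pos: [0.5854, 0.2334, 0.151]
tool_rot: [3.118, 0.383, -0.003]
contact_force: [0.1, 0.1, 0.2]
opening: 0.0852
[-0.0004 -0.0057  0.1128] [233.08303267 208.87128546] [427.07593041 250.06054827]
```

View pics/g1.png

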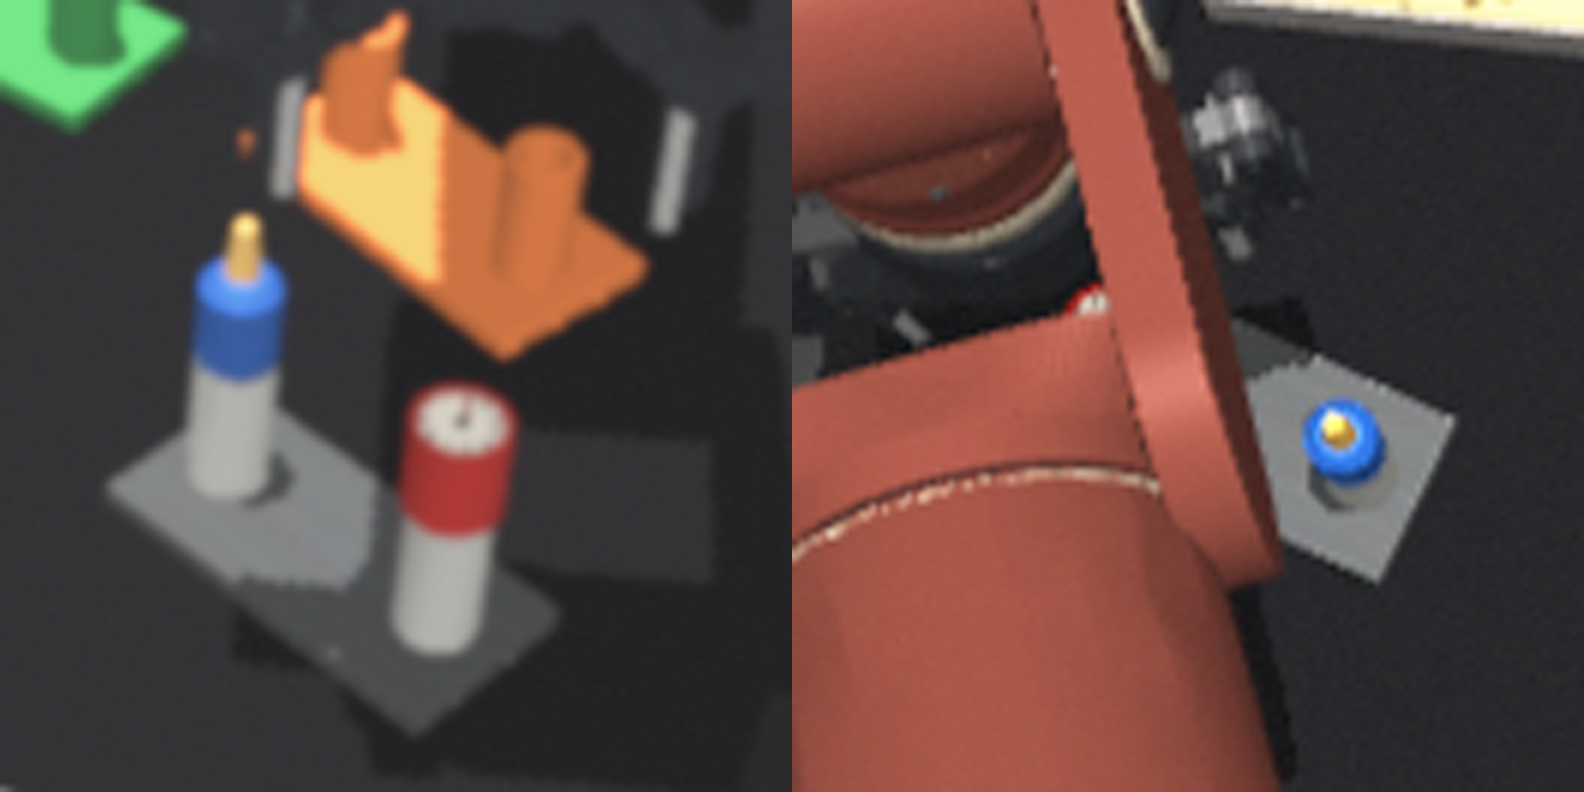

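```bash
python3 -m creep '[[1,0,-0.0057,0.02,0,0,0],[1,0,0,0.03,0,0,0],[1,0,0,0.03,0,0,0],[1,0,0,0.0325,0,0,0],[1,0,0,0,0,0,0],[0.45,0,0,0,0,0,0],[0.45,0,0,0,0,0,0],[0.45,0,0,0,0,0,0]]' 20
python3 - <<'E'
from h import *
a=get_image('scene')
def crop(i,u,v,w,h,s): return cv2.resize(i[v-h:v+h,u-w:u+w],None,fx=s,fy=s,interpolation=cv2.INTER_CUBIC)
save(crop(a,422,290,45,45,8),'g2.png')
print(np.round(shift([.586,.2395,.0415]),4))
E
```

```text
t: 4.4
tool_pos: [0.5865, 0.24, 0.0421]
tool_rot: [-3.117, -0.383, -0.008]
contact_force: [-1.2, -0.6, 0.9]
opening: 0.044
[-0.0002  0.0004  0.    ]
```

View pics/g2.png

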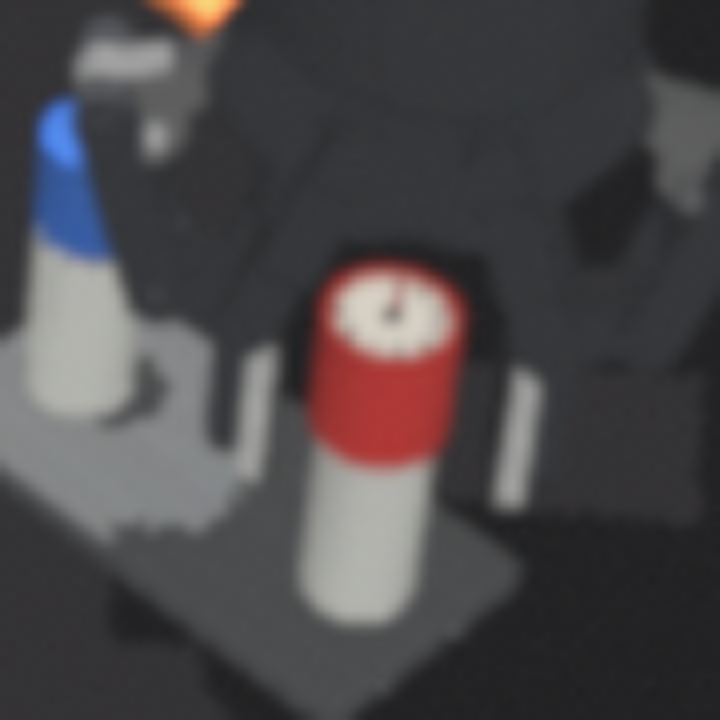

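Pads are at (258,410) and (517,440) in the crop, straddling the red body and reaching below its lower edge. I'll close gently and read the side force.

```bash
python3 -m creep '[[0.25,0,0,0,0,0,0],[0.25,0,0,0,0,0,0],[0.25,0,0,0,0,0,0],[0.25,0,0,0,0,0,0],[0.25,0,0,0,0,0,0]]' 20; python3 -c "
from h import *
o=ctrl.get_obs();print(o['opening'],o['contact_force'],o['wrist_torque'],o['t'])"
```

```text
t: 4.95
tool_pos: [0.5855, 0.2397, 0.0406]
tool_rot: [-3.118, -0.384, -0.004]
contact_force: [-0.8, -1.3, 7.2]
opening: 0.0273
0.027266968891955172 [-0.84653288 -1.27364237  7.24155884] [-0.11135719  0.18002027 -0.0111866 ] 4.95
```

```bash
python3 -m creep '[[0.15,0,0,0,0,0,0],[0.15,0,0,0,0,0,0],[0.15,0,0,0,0,0,0],[0.15,0,0,-0.01,0,0,0],[0.15,0,0,-0.02,0,0,0],[0.15,0,0,-0.03,0,0,0],[0.15,0,0,-0.04,0,0,0],[0.15,0,0,-0.03,0,0,0],[0.15,0,0,0,0,0,0]]' 80; python3 -c "
from h import *
o=ctrl.get_obs();print(o['opening'],o['contact_force'],o['wrist_torque'],o['t'])
print(shift([.5375,-.199,.150]).round(4))"
```

```text
t: 5.85
tool_pos: [0.5873, 0.2405, 0.1753]
tool_rot: [-3.116, -0.384, -0.016]
contact_force: [1.6, 0.7, -1.1]
opening: 0.0263
0.026285053741816333 [ 1.60031836  0.69571134 -1.05947744] [-0.00733136  0.00268639  0.02501074] 5.85
[-0.1551  0.4143  0.0235]
```

```bash
python3 -m creep '[[0.15,-0.0155,0.0414,0,0,0,0],[0.15,-0.0155,0.0414,0,0,0,0],[0.15,-0.0155,0.0414,0,0,0,0],[0.15,-0.0155,0.0414,0,0,0,0],[0.15,-0.0155,0.0414,0,0,0,0],[0.15,-0.0155,0.0414,0,0,0,0],[0.15,-0.0155,0.0414,0,0,0,0],[0.15,-0.0155,0.0414,0,0,0,0],[0.15,-0.0155,0.0414,0,0,0,0],[0.15,-0.0155,0.0414,0.01,0,0,0],[0.15,0,0,0.0135,0,0,0],[0.15,0,0,0,0,0,0],[0.15,0,0,0,0,0,0]]'
python3 - <<'E'
from h import *
a=get_image('scene');b=get_image('top');save(a,'s3.png');save(b,'t3.png')
def crop(i,u,v,w,h,s): return cv2.resize(i[v-h:v+h,u-w:u+w],None,fx=s,fy=s,interpolation=cv2.INTER_CUBIC)
save(np.hstack([crop(a,200,200,50,60,8),crop(b,474,236,50,60,8)]),'g3.png')
o=ctrl.get_obs();print(shift([.5375,-.199,.150]).round(4),o['tool_pos'],Ro.from_rotvec(o['tool_rot']).as_matrix()[:,2])
E
```

```text
t: 7.15
tool_pos: [0.5335, -0.1984, 0.1437]
tool_rot: [-3.116, -0.384, 0.004]
contact_force: [0.2, 0.9, -1.9]
opening: 0.0263
[ 0.0027  0.0013 -0.0047] [ 0.53457335 -0.19844116  0.14533048] [-7.50999998e-05  3.30517877e-04 -9.99999943e-01]
```

View pics/g3.png

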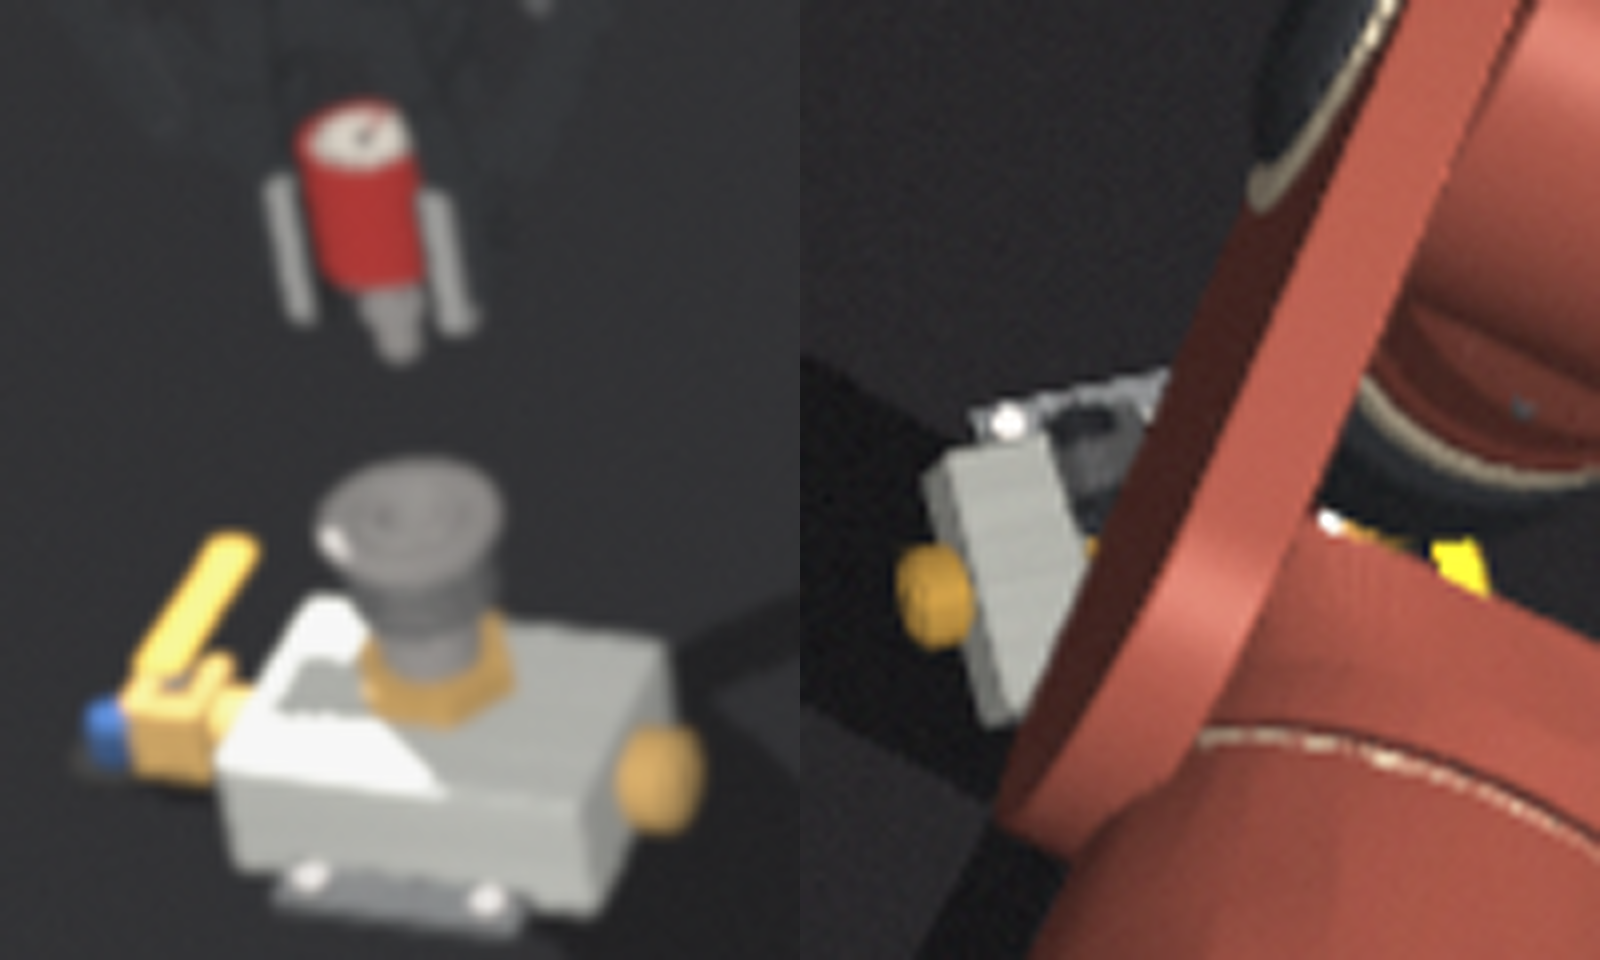

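```bash
python3 - <<'E'
from h import *
np.set_printoptions(precision=4,suppress=True)
o=ctrl.get_obs();T=np.array(o['tool_pos']);print(T,o['t'])
for n,dz,px in(('dial',.0454,(194.3,156.8)),('tip',-.0126,(199.8,183.5))):
    P=T+[0,0,dz];print(n,'proj-meas',proj('scene',P)-px)
P=np.array([.5375,-.199,.086]);J=np.array([proj('scene',P+e)-proj('scene',P) for e in np.eye(3)*.001]).T
print('px per mm',J); print('parked-gauge, top bias',proj('top',[.5865,.24,.086])-[236.2,218.7],'scene',proj('scene',[.5865,.24,.086])-[425.6,284.2])
# coupler estimate if bias from held gauge is removed
b=(proj('scene',T+[0,0,.0454])-[194.3,156.8]+proj('scene',T+[0,0,-.0126])-[199.8,183.5])/2
print('bias',b)
for z in(.08,.083,.086,.089,.092): print(z,atz('scene',*(np.array([200.8,204.2])+b),z),atz('top',474.35,238.85,z))
E
```

```text
[ 0.5346 -0.1984  0.1453] 7.25
dial proj-meas [ 0.8465 -1.9834]
tip proj-meas [ 0.0581 -1.2522]
px per mm [[-0.2816  0.4708 -0.0751]
 [ 0.3048  0.121  -0.4333]]
parked-gauge, top bias [ 0.0019 -1.0857] scene [ 1.106  -1.2065]
bias [ 0.4523 -1.6178]
0.08 [ 0.5283 -0.2078  0.08  ] [ 0.5381 -0.1996  0.08  ]
0.083 [ 0.5316 -0.2054  0.083 ] [ 0.5376 -0.1989  0.083 ]
0.086 [ 0.5349 -0.2029  0.086 ] [ 0.5371 -0.1982  0.086 ]
0.089 [ 0.5382 -0.2004  0.089 ] [ 0.5366 -0.1974  0.089 ]
0.092 [ 0.5415 -0.198   0.092 ] [ 0.5361 -0.1967  0.092 ]
```

```bash
python3 -m creep '[[0.15,0.0044,0.0007,0.01,0,0,0],[0.15,0,0,0.02,0,0,0],[0.15,0,0,0.008,0,0,0],[0.15,0,0,0,0,0,0],[0.15,0,0,0.003,0,0,0],[0.15,0,0,0.003,0,0,0],[0.15,0,0,0.002,0,0,0],[0.15,0,0,0,0,0,0]]'; python3 -c "
from h import *
a=get_image('scene');save(cv2.resize(a[150:240,160:250],None,fx=7,fy=7,interpolation=cv2.INTER_CUBIC)[:600],'g4.png')
o=ctrl.get_obs();print(o['tool_pos'],o['contact_force'],o['wrist_torque'],o['t'])"
```

```text
t: 8.05
tool_pos: [0.5388, -0.1994, 0.0993]
tool_rot: [3.118, 0.383, 0.0]
contact_force: [-0.3, 0.5, -1.2]
opening: 0.0264
[ 0.53884523 -0.19942876  0.09947382] [ 0.18307424 -0.64266135 -2.15668975] [ 0.01715185 -0.02849837 -0.02888665] 8.1
```

View pics/g4.png

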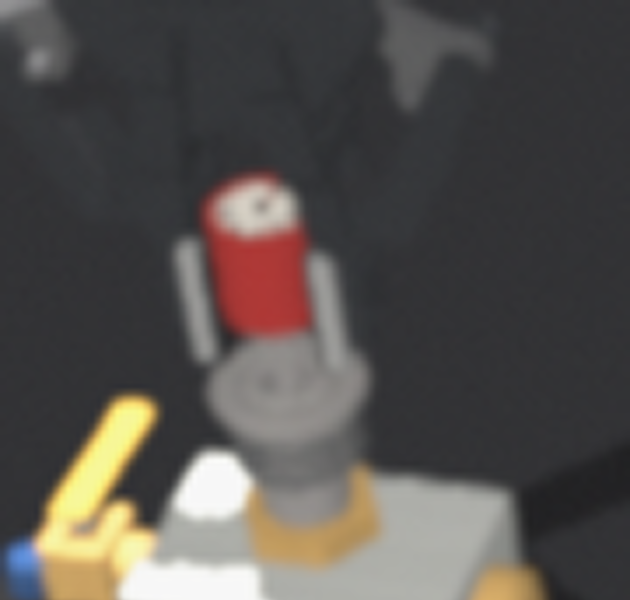

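Laterally the plug axis (about 292,385) lines up with the collar centre (289,385). I'll go on in small steps by feel.

```bash
for i in 1; do python3 -m creep '[[0.15,0,0,0.0015,0,0,0],[0.15,0,0,0.0015,0,0,0],[0.15,0,0,0,0,0,0]]'; done; python3 -m creep '[[0.15,0,0,0.0015,0,0,0],[0.15,0,0,0.001,0,0,0],[0.15,0,0,0,0,0,0]]'
```

```text
t: 8.4
tool_pos: [0.5386, -0.1993, 0.0961]
tool_rot: [-3.118, -0.383, 0.0]
contact_force: [-0.5, -0.9, -0.8]
opening: 0.0262
t: 8.7
tool_pos: [0.5387, -0.1995, 0.0936]
tool_rot: [3.118, 0.384, -0.001]
contact_force: [-0.6, -0.3, -1.6]
opening: 0.0264
```

```bash
python3 -m creep '[[0.15,0.001,0,0,0,0,0],[0.15,0.001,0,0,0,0,0],[0.15,0,0,0,0,0,0]]';python3 -m creep '[[0.15,0.001,0,0,0,0,0],[0.15,0,0,0,0,0,0]]';python3 -m creep '[[0.15,0.0007,0,0,0,0,0],[0.15,0,0,0,0,0,0]]'
```

```text
t: 9.0
tool_pos: [0.54, -0.1992, 0.0935]
tool_rot: [3.118, 0.384, -0.003]
contact_force: [-4.1, -2.0, -1.3]
opening: 0.0263
t: 9.2
tool_pos: [0.5405, -0.1991, 0.0934]
tool_rot: [3.118, 0.384, -0.005]
contact_force: [-5.3, -3.5, -0.2]
opening: 0.0261
t: 9.4
tool_pos: [0.5408, -0.199, 0.0933]
tool_rot: [3.118, 0.384, -0.007]
contact_force: [-6.4, -3.5, -0.6]
opening: 0.0263
```

```bash
python3 -m creep '[[0.15,-0.0027,0,0,0,0,0],[0.15,-0.001,0,0,0,0,0],[0.15,0,0,0,0,0,0]]';python3 -m creep '[[0.15,-0.001,0,0,0,0,0],[0.15,-0.001,0,0,0,0,0],[0.15,0,0,0,0,0,0]]';python3 -m creep '[[0.15,-0.001,0,0,0,0,0],[0.15,-0.001,0,0,0,0,0],[0.15,0,0,0,0,0,0]]';python3 -m creep '[[0.15,-0.001,0,0,0,0,0],[0.15,-0.001,0,0,0,0,0],[0.15,0,0,0,0,0,0]]'
```

```text
t: 9.7
tool_pos: [0.5393, -0.1992, 0.0942]
tool_rot: [-3.118, -0.383, -0.002]
contact_force: [-1.0, -1.6, -0.7]
opening: 0.0261
t: 10.0
tool_pos: [0.5372, -0.1997, 0.094]
tool_rot: [-3.118, -0.384, -0.002]
contact_force: [0.4, -0.0, -1.9]
opening: 0.0261
t: 10.3
tool_pos: [0.5356, -0.2005, 0.0944]
tool_rot: [3.117, 0.383, 0.003]
contact_force: [2.7, -0.2, -1.7]
opening: 0.0263
t: 10.6
tool_pos: [0.5344, -0.2009, 0.0948]
tool_rot: [3.117, 0.383, 0.006]
contact_force: [6.4, 0.4, -0.1]
opening: 0.0264
```

```bash
python3 -m creep '[[0.15,0.003,0,0,0,0,0],[0.15,0.0019,0,0,0,0,0],[0.15,0,0,0,0,0,0]]';python3 -m creep '[[0.15,0,0.001,0,0,0,0],[0.15,0,0.001,0,0,0,0],[0.15,0,0,0,0,0,0]]';python3 -m creep '[[0.15,0,0.001,0,0,0,0],[0.15,0,0.001,0,0,0,0],[0.15,0,0,0,0,0,0]]';python3 -m creep '[[0.15,0,0.001,0,0,0,0],[0.15,0,0,0,0,0,0]]'
```

```text
t: 10.9
tool_pos: [0.5373, -0.1996, 0.0932]
tool_rot: [-3.118, -0.384, 0.002]
contact_force: [1.5, -1.2, -1.4]
opening: 0.0263
t: 11.2
tool_pos: [0.5377, -0.2013, 0.0932]
tool_rot: [-3.117, -0.383, 0.002]
contact_force: [-0.3, 0.9, -2.1]
opening: 0.0265
t: 11.5
tool_pos: [0.5381, -0.2024, 0.0932]
tool_rot: [-3.115, -0.383, 0.002]
contact_force: [0.0, 5.1, -1.7]
opening: 0.0261
t: 11.7
tool_pos: [0.5383, -0.2028, 0.0931]
tool_rot: [-3.114, -0.383, 0.002]
contact_force: [0.1, 7.1, -0.4]
opening: 0.0265
```

```bash
python3 -m creep '[[0.15,0,-0.0025,0,0,0,0],[0.15,0,-0.0025,0,0,0,0],[0.15,0,0,0,0,0,0]]';python3 -m creep '[[0.15,0,-0.001,0,0,0,0],[0.15,0,-0.001,0,0,0,0],[0.15,0,0,0,0,0,0]]';python3 -m creep '[[0.15,0,-0.001,0,0,0,0],[0.15,0,0,0,0,0,0]]'
```

```text
t: 12.0
tool_pos: [0.5378, -0.1999, 0.0941]
tool_rot: [3.117, 0.384, 0.0]
contact_force: [0.8, 1.0, -1.8]
opening: 0.0258
t: 12.3
tool_pos: [0.5376, -0.1985, 0.0944]
tool_rot: [3.116, 0.383, 0.001]
contact_force: [-0.4, -3.3, -1.4]
opening: 0.0261
t: 12.5
tool_pos: [0.5375, -0.1978, 0.0945]
tool_rot: [3.116, 0.383, 0.002]
contact_force: [1.4, -5.6, -0.6]
opening: 0.0265
```

```bash
python3 -m creep '[[0.15,0.0003,0.002,0,0,0,0],[0.15,0,0.0015,0,0,0,0],[0.15,0,0,0,0,0,0]]';python3 -m creep '[[0.15,0,0,0.001,0,0,0],[0.15,0,0,0.001,0,0,0],[0.15,0,0,0,0,0,0]]';python3 -m creep '[[0.15,0,0,0.001,0,0,0],[0.15,0,0,0.001,0,0,0],[0.15,0,0,0,0,0,0]]';python3 -m creep '[[0.15,0,0,0.001,0,0,0],[0.15,0,0,0.001,0,0,0],[0.15,0,0,0,0,0,0]]'
```

```text
t: 12.8
tool_pos: [0.5379, -0.1996, 0.0933]
tool_rot: [-3.117, -0.383, 0.001]
contact_force: [0.5, -1.3, -1.4]
opening: 0.0262
t: 13.1
tool_pos: [0.5379, -0.1998, 0.0914]
tool_rot: [-3.118, -0.384, 0.001]
contact_force: [0.7, -1.0, -1.7]
opening: 0.0266
t: 13.4
tool_pos: [0.5381, -0.1999, 0.0897]
tool_rot: [-3.118, -0.384, 0.0]
contact_force: [0.3, 0.4, -0.9]
opening: 0.0259
t: 13.7
tool_pos: [0.5381, -0.1999, 0.0882]
tool_rot: [-3.118, -0.384, 0.0]
contact_force: [-2.7, 1.2, 4.5]
opening: 0.0261
```

```bash
python3 -m creep '[[0.15,0,0,0.001,0,0,0],[0.15,0,0,0.001,0,0,0],[0.15,0,0,0,0,0,0]]';python3 -m creep '[[0.15,0,0,0.001,0,0,0],[0.15,0,0,0.001,0,0,0],[0.15,0,0,0,0,0,0]]'
```

```text
t: 14.0
tool_pos: [0.5381, -0.1999, 0.0858]
tool_rot: [-3.118, -0.384, -0.0]
contact_force: [-3.1, 1.6, 4.9]
opening: 0.0263
t: 14.3
tool_pos: [0.5381, -0.1999, 0.084]
tool_rot: [-3.118, -0.384, 0.0]
contact_force: [-3.4, 1.1, 6.2]
opening: 0.0263
```

```bash
python3 -m creep '[[0.15,-0.0005,0,0.001,0,0,0],[0.15,0,0,0.001,0,0,0],[0.15,0,0,0,0,0,0]]';python3 -m creep '[[0.15,0,0,0.001,0,0,0],[0.15,0,0,0.001,0,0,0],[0.15,0,0,0,0,0,0]]';python3 -m creep '[[0.15,0,0,0.001,0,0,0],[0.15,0,0,0.001,0,0,0],[0.15,0,0,0,0,0,0]]'
```

```text
t: 14.6
tool_pos: [0.5381, -0.2, 0.083]
tool_rot: [-3.118, -0.383, -0.001]
contact_force: [-4.1, 2.1, 9.6]
opening: 0.0264
t: 14.9
tool_pos: [0.5382, -0.2, 0.0812]
tool_rot: [-3.118, -0.384, -0.001]
contact_force: [-4.3, 4.2, 10.1]
opening: 0.0263
t: 15.2
tool_pos: [0.5382, -0.2, 0.0793]
tool_rot: [-3.118, -0.384, -0.001]
contact_force: [-4.5, 3.7, 11.0]
opening: 0.0262
```

```bash
python3 -m creep '[[0.15,-0.0006,-0.0008,0.001,0,0,0],[0.15,0,0,0.001,0,0,0],[0.15,0,0,0,0,0,0]]';python3 -m creep '[[0.15,0,0,0.001,0,0,0],[0.15,0,0,0.001,0,0,0],[0.15,0,0,0,0,0,0]]'
```

```text
t: 15.5
tool_pos: [0.5381, -0.1999, 0.0779]
tool_rot: [3.117, 0.383, 0.004]
contact_force: [-3.8, 1.5, 11.1]
opening: 0.0263
t: 15.8
tool_pos: [0.5382, -0.2, 0.0774]
tool_rot: [3.117, 0.384, 0.003]
contact_force: [-9.4, 4.4, 19.4]
opening: 0.0261
```

```bash
python3 -m creep '[[0.15,-0.0005,0,0.001,0,0,0],[0.15,0,0,0,0,0,0]]';python3 -m creep '[[0.15,0,0,0.001,0,0,0],[0.15,0,0,0,0,0,0],[0.15,0,0,0,0,0,0]]'; python3 -c "
from h import *
a=get_image('scene');save(cv2.resize(a[160:235,160:250],None,fx=8,fy=8,interpolation=cv2.INTER_CUBIC),'g5.png')
o=ctrl.get_obs();print(o['tool_pos'],o['contact_force'],o['wrist_torque'],o['t'])"
```

```text
t: 16.0
tool_pos: [0.5382, -0.2, 0.0774]
tool_rot: [3.117, 0.384, 0.005]
contact_force: [-8.8, 5.7, 23.3]
opening: 0.0265
t: 16.3
tool_pos: [0.5382, -0.2, 0.0774]
tool_rot: [3.117, 0.384, 0.004]
contact_force: [-11.3, 7.0, 27.9]
opening: 0.0264
[ 0.53824133 -0.20002741  0.07741755] [-11.94215863   6.72014673  27.90842851] [1.30307957 1.8546087  0.00891767] 16.35
```

View pics/g5.png

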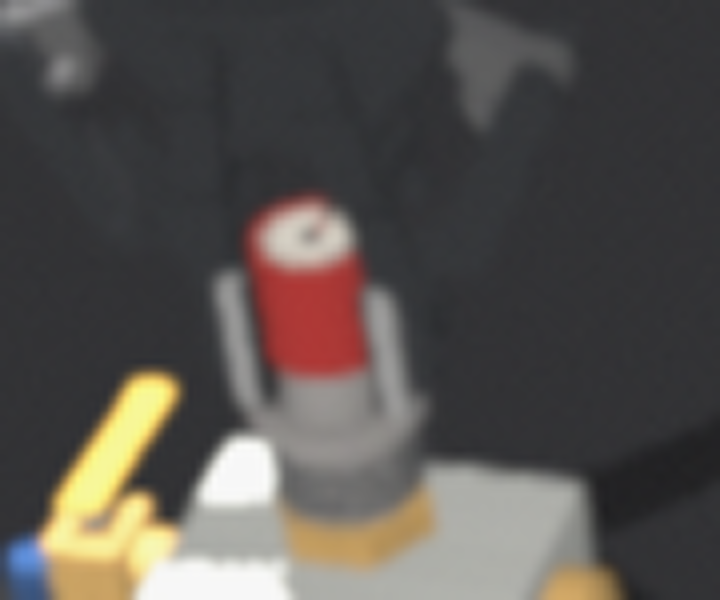

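The red body sits right on the bare coupler body, with the collar drawn well back under the fingertips. The height holds at 0.0774 m while the force rises, so that is a hard stop. I'll ease the push a little and then open.

```bash
python3 -m creep '[[0.15,-0.0005,0,-0.0015,0,0,0],[0.15,-0.0005,0,-0.001,0,0,0],[0.15,0,0,0,0,0,0]]'; python3 -m creep '[[1,0,0,0,0,0,0],[1,0,0,0,0,0,0],[1,0,0,0,0,0,0],[1,0,0,0,0,0,0],[1,0,0,0,0,0,0],[1,0,0,0,0,0,0]]'; python3 -c "
from h import *
a=get_image('scene');save(cv2.resize(a[160:235,160:250],None,fx=8,fy=8,interpolation=cv2.INTER_CUBIC),'g6.png')
o=ctrl.get_obs();print(o['tool_pos'],o['contact_force'],o['opening'],o['t'])"
```

```text
t: 16.65
tool_pos: [0.5381, -0.2, 0.0775]
tool_rot: [3.117, 0.383, 0.01]
contact_force: [-0.9, 2.9, 13.4]
opening: 0.0266
t: 17.25
tool_pos: [0.535, -0.1996, 0.0736]
tool_rot: [-3.117, -0.383, 0.001]
contact_force: [0.6, 0.2, -0.7]
opening: 0.085
[ 0.53513231 -0.19966139  0.07376967] [0.91704214 0.54606805 0.15184703] 0.08511941439337693 17.3
```

View pics/g6.png

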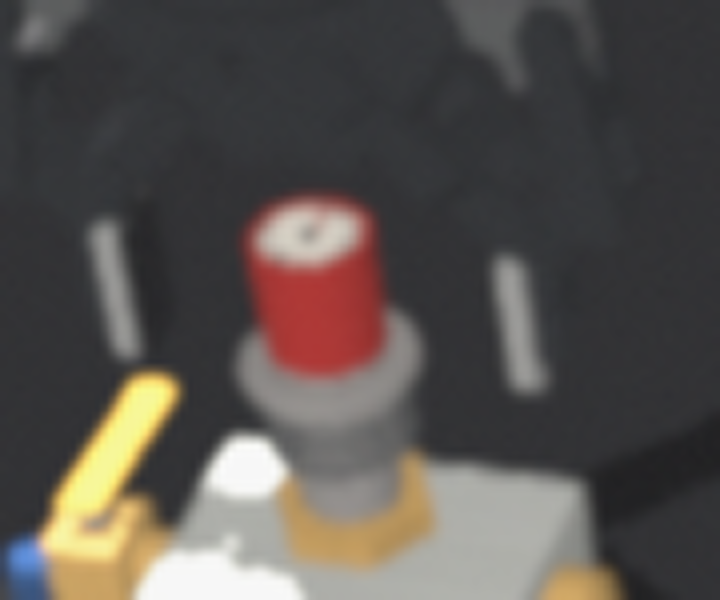

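The sleeve has sprung up around the gauge's base, with the collar at about (330,360) in the crop. I'll retreat upward, then compare the collar with the first picture.

```bash
python3 -m creep '[[1,0.001,0,-0.01,0,0,0],[1,0,0,-0.02,0,0,0],[1,0,0,-0.03,0,0,0],[1,0,0,-0.04,0,0,0],[1,0,0,-0.04,0,0,0],[1,0,0,-0.02,0,0,0],[1,-0.03,0,0,0,0,0],[1,-0.04,0,0,0,0,0],[1,-0.04,0,0,0,0,0],[1,-0.04,0,0,0,0,0],[1,0,0,0,0,0,0],[1,0,0,0,0,0,0]]'; python3 - <<'E'
from h import *
a=get_image('scene');b=get_image('top');save(a,'s7.png');save(b,'t7.png')
a0=cv2.imread('pics/s0.png')[:,:,::-1]
def crop(i,u,v,w,h,s): return cv2.resize(i[v-h:v+h,u-w:u+w],None,fx=s,fy=s,interpolation=cv2.INTER_CUBIC)
save(np.hstack([crop(a0,202,200,40,50,10)[:,:400*2:1],crop(a,202,200,40,50,10)])[:, :],'x.png')
L=cv2.resize(np.hstack([crop(a0,202,200,33,40,6),crop(a,202,200,33,40,6)]),None,fx=1,fy=1)
M=cv2.resize(a,(396,297));N=cv2.resize(b,(396,297)) 
save(L,'g7.png')
# collar vertical shift relative to first picture: match the collar/skirt patch (rows 206-222)
t=a0[209:222,189:215].copy();r=cv2.matchTemplate(a[200:232,184:220],t,cv2.TM_CCOEFF_NORMED);print('shift',np.array(cv2.minMaxLoc(r)[3])-[5,9],cv2.minMaxLoc(r)[1])
for n in('gauge','nozzle','tray','meter','dish'): print(n,[(np.round(x['extent']),round(x['conf'],2)) for x in models.search_frame('scene',n)[:2]])
o=ctrl.get_obs();print(o['tool_pos'],o['contact_force'],o['t'])
E
```

```text
t: 18.5
tool_pos: [0.3907, -0.2363, 0.2353]
tool_rot: [3.117, 0.381, 0.003]
contact_force: [0.5, -0.2, -0.6]
opening: 0.0857
shift [0 0] 0.9998087882995605
gauge [(array([192., 185., 210., 207.]), 0.58)]
nozzle [(array([382., 249., 396., 280.]), 0.77)]
tray [(array([266., 329., 385., 426.]), 0.86)]
meter [(array([126., 301., 231., 363.]), 0.88), (array([188., 186., 209., 208.]), 0.54)]
dish [(array([289., 245., 321., 276.]), 0.76)]
[ 0.39140528 -0.23575136  0.23423669] [-0.52500349  0.08129371 -0.22136571] 18.85
```

View pics/g7.png

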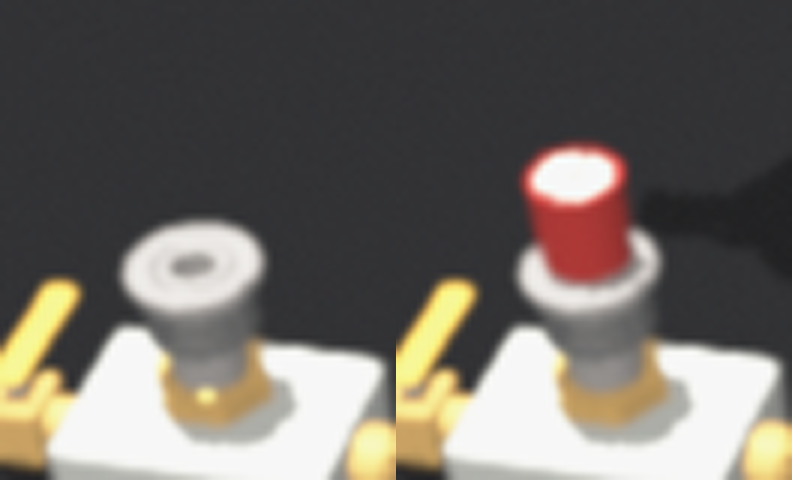

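The collar is exactly where it was before (0 px shift, match 0.9998), so the sleeve is fully forward. The gauge stands upright on the mouth with its shoulder seated. The bystanders have not moved.

```bash
python3 -c "from station import finish_job; print(finish_job())"
```

```text
the job is handed in; nothing more can be done
None
```

The red gauge is plugged into the coupler with the sleeve forward over it, and I handed the job in at about 19 s of the 48 s allowed.

- **Insertion:** I lifted the gauge out of its stand and centred its nose in the bore by feel, with contacts of 5–7 N on each side. I then drew the sleeve back with the fingertips while pushing the plug in. It met a hard stop at tool height 0.0774 m, where the force rose to about 28 N with no further movement. I eased off to about 13 N before opening the fingers.
- **Sleeve:** After release, the collar was back exactly where it stood in the first picture (0 px shift, match 0.9998). The gauge is upright and sitting on the mouth.
- **Bystanders:** The network found the nozzle, tray, meter and dish within 2–4 px of where they were at the start. One low-confidence "meter" detection on the gauge was false. The arm ended clear of everything.
- **Not checked or in disagreement:** I made no pull test on the lock. The two cameras disagreed by about 2–3 mm and the arm blocked the top camera, so I took the final alignment and the coupler's height by feel.

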